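# Find the loaded sample tube and hold it leaning over the inspection plate

### The arm

A 6-joint arm with a two-finger parallel gripper is mounted at the origin on the work surface. World frame = base frame: x ahead of the robot, y to its left, z up, the work surface at z = 0. Lengths are in m, angles in rad, forces in N, time in s.
With the tool pointing down it reaches from about 0.35 to 0.975 m from the base axis. Payload 4.9 kg.
Tool frame: the origin (TCP) lies at the very end of the fingers, on their centre line; the grasp point (between the pads) lies 19 mm behind it (ctrl.grasp_offset is the distance from the TCP to the grasp point, in m); z points along the fingers, y is the line along which they close (so a half turn about z gives the same grasp; the last joint's range is limited). The gripper opens to 85 mm and grips with 20 to 120 N. Pads are 22 mm wide; open, the fingers measure 114 mm over their backs; the gripper's body (76 mm by 85 mm) begins 54 mm behind the grasp point. The pads swing forward as they close: fully open they stand 13 mm farther back than shut.
Start: joints at [-1.378, 0.053, 1.613, -0, 1.476, -0.119], TCP at [0.192, -0.595, 0.231] pointing down, gripper open.
Joint ranges: [-3.01, 3.01], [-1.01, 2.22], [0.06, 2.58], [-1.02, 4.17], [0.09, 2.62], [-3.14, 3.14]. Speed limits (rad/s): [2.57, 2.57, 3.14, 3.14, 3.14, 3.14].

### API

Orientations are given as a rotation vector (axis times angle).
In Python, from station import ctrl, optics gives the robot as it stands.
- The arm moves only by the shell command python3 -m handwheel 'ROWS' [OPENING] [FORCE]. ROWS is JSON, a list of rows, each an object of numbers: "tx", "ty", "tz": the shift along the tool's x, y, z in mm; "roll": the turn about the tool's z in rad. A call has 1 to 12 rows; each row shifts and turns the commanded pose from where the row before left it, along the tool's axes as they then stand; what a row does not reach is not made up. A row lasts 1/12 s, in which the tool goes at most 41.7 mm and 7.16 degrees, less where a joint would pass 70% of its speed; a pose out of reach is approached as far as the arm can. A call with a gripper value outside its range is refused whole. OPENING is the finger opening in mm, from 0 to 85.4, set as the call begins (- or left out, the last holds). The fingers move at their own pace and stop on an object; FORCE is the grip in N (left out, the last holds). Time passes only in rows, so rows that do not move let the fingers close. It gives the time, the measured TCP pose, the force, the opening and the grip force at its end, in the units of the state.
- ctrl.get_obs(): the state, without advancing time (a new reading comes with each control period).
- optics.get_image(name): name is "scene" or "side" or "wrist"; returns (picture, depth): 400x640x3 uint8, red, green, blue; 400x640 float32, m along the optical axis (not along the pixel's ray), 0 where there is no reading.
- optics.camera_params(name): a dict with "mtx" (3x3 intrinsics, pixels), "extrinsics" (4x4, takes a point from camera to world coordinates); the wrist camera has in their place "tool_from_camera" (4x4, takes a point from camera to tool coordinates, whose origin is the TCP and whose axes are the flange's). Camera axes: x right, y down, z forward; pixel columns grow to the right and rows downward; lengths in m; the calibration is good to about 2 mm. A picture is of the moment at which its call begins: read the wrist's pose just before it. camera_params takes no time and is no camera call.
- ctrl.finish_job(): hands the job in; it is judged then, once.
The state is a dict: "t": time; "q": joint angles; "dq": joint speeds; "effort": joint torques, N m; "tool_pos": TCP position; "tool_rot": TCP orientation; "contact_force": force on the tool from outside, world axes, zero at the start; "wrist_torque": the same for the moment, N m; "opening": finger opening in m; "grip_force": force on a finger pad.
Only numpy, scipy, OpenCV 4.12 (cv2) and the standard library are available. Lean on these libraries where they do the work, as an engineer would, in place of code of your own. Each camera call takes 0.05 s, during which the arm holds its last target. There are 200 camera calls.

### The job

Three look-alike capped tubes stand in the blue rack; two are empty and one, clearly the heaviest, is packed with a metal sample. Find the heavy tube by its weight, draw it out of the rack, lean it over halfway between upright and lying (about 45 degrees, cap end up) and hold it still, raised well clear above the middle of the black inspection plate, with the two empty tubes left standing fully home in the rack and the other things left where they are. The program finishes while the gripper is still holding the tube there: do not put it down or let go.

Things in the scene. Friction and masses are not known exactly. Their poses are not given: they have to be found in the camera images.
- rack: Fixed blue two-deck tube rack with white end panels, 80 mm (its x) by 231 mm (its y), top deck 64 mm high. Origin: centre of its underside on the work surface; z up. Three tubes stand in it in a row along its y axis at y = -70, 0 and +70 mm (x = 0) in 33 mm holes; their feet stand 6 mm above the work surface in 12 mm deep recesses of the lower deck.
- tube_k: One of three look-alike tubes, 130 mm long: white round body 30 mm wide, tapered foot, and from 96 to 130 mm a ribbed grey cap 36 mm wide to grip. Origin: centre of the foot's underside; z along the tube to the cap. In the rack the cap top is 136 mm above the work surface. Empty: 40 to 65 g; the one packed with metal: 220 to 312 g; any hole may have it.
- tube_m: Another of the three look-alike tubes, same sizes and axes as tube_k.
- tube_p: Another of the three look-alike tubes, same sizes and axes as tube_k.
- plate: Fixed black inspection plate lying on the work surface beside the rack, 200 mm (its x) by 220 mm (its y), 6 mm thick. Origin: centre of its underside; z up.
- spray: Bystander: loose closed bottle, 60 mm in diameter, 150 mm tall, standing beyond the work. Origin: centre of its underside. Leave it alone.
- carton: Bystander: loose white box, 110 x 220 x 75 mm, beyond the work. Origin: centre of its underside. Leave it alone.
- reader: Bystander: loose white and blue hand-held instrument lying flat, about 195 x 62 x 32 mm, beyond the work. Origin: its underside, about 20 mm from the middle. Leave it alone.
Mind the look-alikes: they are no part of the job. Leave any green or purple look-alike of the tube_p alone.

How it is judged:
At the end, for the whole second after the job is handed in: The fingers hold the heavy tube still, leaning 32 to 58 degrees, cap up, foot over 60 mm above the work surface and within 110 mm (level) of the plate's centre, off plate and rack; both other tubes stand in the rack, feet down within 4 mm, pressing on it with under 1.4 N: the empty ones (((angle between tube_k's own z axis and vertical between 0.56 and 1.01 rad and height (world z) of tube_k above 0.06 m and horizontal distance between tube_k and plate below 0.11 m and contact force between tube_k and the fingers above 1 N and contact force between tube_k and plate below 0.1 N and contact force between tube_k and rack below 0.1 N and linear speed of tube_k below 0.03 m/s and z of each of tube_m, tube_p in the frame of rack below 0.01 m and angle between each of tube_m, tube_p's own z axis and vertical below 0.1 rad and horizontal distance between each of tube_m, tube_p and rack below 0.085 m and contact force between tube_m and rack between 0.1 and 1.4 N and contact force between tube_p and rack between 0.1 and 1.4 N) or (angle between tube_m's own z axis and vertical between 0.56 and 1.01 rad and height (world z) of tube_m above 0.06 m and horizontal distance between tube_m and plate below 0.11 m and contact force between tube_m and the fingers above 1 N and contact force between tube_m and plate below 0.1 N and contact force between tube_m and rack below 0.1 N and linear speed of tube_m below 0.03 m/s and z of each of tube_k, tube_p in the frame of rack below 0.01 m and angle between each of tube_k, tube_p's own z axis and vertical below 0.1 rad and horizontal distance between each of tube_k, tube_p and rack below 0.085 m and contact force between tube_k and rack between 0.1 and 1.4 N and contact force between tube_p and rack between 0.1 and 1.4 N) or (angle between tube_p's own z axis and vertical between 0.56 and 1.01 rad and height (world z) of tube_p above 0.06 m and horizontal distance between tube_p and plate below 0.11 m and contact force between tube_p and the fingers above 1 N and contact force between tube_p and plate below 0.1 N and contact force between tube_p and rack below 0.1 N and linear speed of tube_p below 0.03 m/s and z of each of tube_k, tube_m in the frame of rack below 0.01 m and angle between each of tube_k, tube_m's own z axis and vertical below 0.1 rad and horizontal distance between each of tube_k, tube_m and rack below 0.085 m and contact force between tube_k and rack between 0.1 and 1.4 N and contact force between tube_m and rack between 0.1 and 1.4 N))); the arm keeps its last pose, push and grip.
It fails at once if a bystander (bottle, white box, hand-held instrument) is moved by more than 30 mm (distance of any of spray, carton, reader from where it was at the start of the episode above 0.03 m).
It also fails if it takes over 61 s, if anything falls off the work surface, if the arm or the gripper's body presses on something with over 40 N, if the wrist force passes 120 N, or if a joint passes its speed limit or range.

## Working session

There is one attempt and no reset: what is moved stays moved. The work goes in short steps, Python scripts to look and compute and a shell command to move; the robot and the scene stay as the last step left them, time stands still between calls to the robot, and variables do not carry over. Pictures are saved under pics/ and viewed, at most 10 in all, crops included, and the job is handed in when it is done.

```bash
ls; mkdir -p pics; cat > h.py <<'E'
import numpy as np, cv2
from station import ctrl, optics
from scipy.spatial.transform import Rotation as R
def grab(n):
    o=ctrl.get_obs(); im,d=optics.get_image(n); p=optics.camera_params(n)
    K=np.array(p["mtx"])
    if n=="wrist":
        T=np.eye(4);T[:3,:3]=R.from_rotvec(o["tool_rot"]).as_matrix();T[:3,3]=o["tool_pos"];T=T@np.array(p["tool_from_camera"])
    else: T=np.array(p["extrinsics"])
    return im,d,K,T
def cloud(d,K,T):
    v,u=np.mgrid[:d.shape[0],:d.shape[1]]
    P=np.stack([(u-K[0,2])/K[0,0]*d,(v-K[1,2])/K[1,1]*d,d],-1)
    W=P@T[:3,:3].T+T[:3,3]; W[d<=0]=np.nan
    return W
def save(n,im): cv2.imwrite("pics/"+n,im[...,::-1])
E
python3 - <<'E'
from h import *
o=ctrl.get_obs(); print(o)
for n in("scene","side"):
    im,d,K,T=grab(n); save(n+"0.png",im); np.savez(n+"0.npz",im=im,d=d,K=K,T=T); print(n,T.round(3),(d>0).mean())
E
```

```text
pics
{'t': 0.0, 'q': array([-1.37800964e+00,  5.33732598e-02,  1.61428684e+00,  4.44482211e-06,
        1.47595593e+00, -1.18964294e-01]), 'dq': array([-0.00015738,  0.00059487, -0.00073183, -0.00055252,  0.00013521,
        0.00087578]), 'effort': array([-5.41773752e-04, -3.93679869e+01, -3.70176566e+01, -1.12606640e-04,
        7.24849873e-03,  3.41394966e-06]), 'tool_pos': array([ 0.19160911, -0.59426566,  0.2300571 ]), 'tool_rot': array([-3.10150642e+00, -4.87402072e-01,  1.10272759e-04]), 'contact_force': array([-0.77696348, -0.00727907, -0.44989157]), 'wrist_torque': array([ 0.08266829, -0.00217475, -0.01446126]), 'grip_force': 0.0, 'opening': 0.08531984638124747}
scene [[ 0.384  0.646 -0.66   1.235]
 [ 0.923 -0.282  0.261 -0.277]
 [-0.017 -0.709 -0.705  0.757]
 [ 0.     0.     0.     1.   ]] 0.9958125
side [[-1.    -0.013 -0.002  0.552]
 [-0.008  0.718 -0.696  0.62 ]
 [ 0.01  -0.696 -0.718  0.672]
 [ 0.     0.     0.     1.   ]] 0.99597265625
```

View pics/scene0.png

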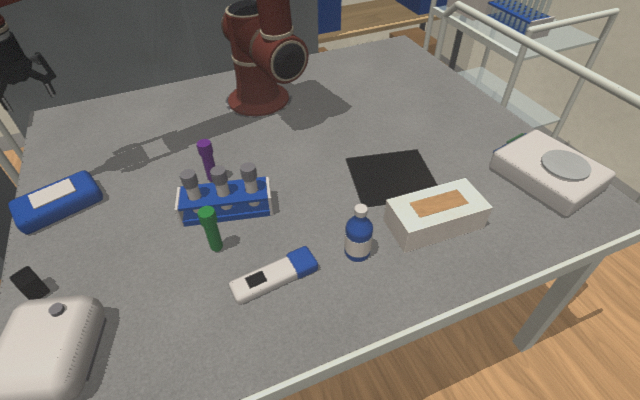

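View pics/side0.png

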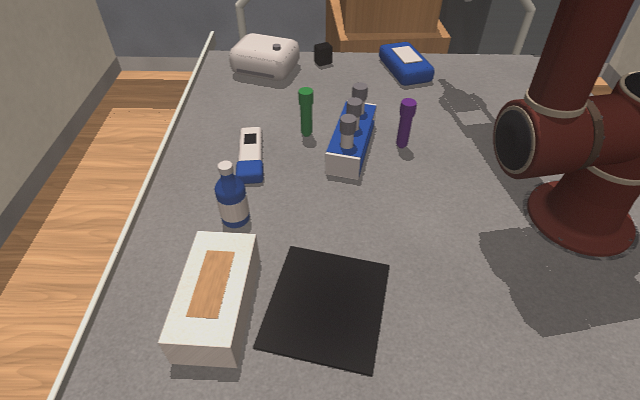

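The scene view shows the rack with grey caps at about (189,178), (219,176) and (249,172). A green look-alike is at (210,230), a purple one at (206,158), and the plate is at (392,175). The side view agrees: caps at (348,122)–(360,92) and plate at (325,308).

```bash
python3 - <<'E'
from h import *
for n in("scene","side"):
    z=np.load(n+"0.npz");im,d,K,T=[z[k] for k in("im","d","K","T")]
    W=cloud(d,K,T); hsv=cv2.cvtColor(im,cv2.COLOR_RGB2HSV)
    ok=np.isfinite(W[...,2])&(W[...,0]>.3)&(W[...,0]<.85)
    # caps
    m=ok&(W[...,2]>.125)&(W[...,2]<.15)&(hsv[...,1]<60)
    nl,l,s,c=cv2.connectedComponentsWithStats(m.astype(np.uint8))
    for i in range(1,nl):
        if s[i,4]>15:
            P=W[l==i]; top=P[P[:,2]>.131]
            if len(top): print(n,"cap",c[i].round(),s[i,4],((top.min(0)+top.max(0))/2).round(4),np.ptp(top,0).round(3))
    # rays: plate
    m=(ok&(hsv[...,2]<45)&(abs(W[...,2])<.015)).astype(np.uint8)
    cs=max(cv2.findContours(m,0,2)[0],key=cv2.contourArea)
    uv=cs[:,0,:].astype(float); r=np.c_[(uv-K[[0,1],[2,2]])/K[[0,1],[0,1]],np.ones(len(uv))]@T[:3,:3].T
    X=T[:3,3]+r*((.006-T[2,3])/r[:,2])[:,None]
    print(n,"plate",cv2.minAreaRect(X[:,:2].astype(np.float32)))
    # blue deck
    m=ok&(abs(W[...,2]-.064)<.006)&(hsv[...,1]>120)&(hsv[...,0]>95)&(hsv[...,0]<130)
    nl,l,s,c=cv2.connectedComponentsWithStats(m.astype(np.uint8)); i=1+s[1:,4].argmax()
    print(n,"deck",c[i],cv2.minAreaRect(W[l==i][:,:2].astype(np.float32)))
    for nm,a,b in(("green",40,85),("purple",130,160)):
        m=ok&(hsv[...,0]>a)&(hsv[...,0]<b)&(hsv[...,1]>80)&(W[...,2]>.02)
        P=W[m]; print(n,nm,len(P),np.median(P,0).round(3),P.max(0).round(3),P.min(0).round(3))
E
```

```text
scene cap [247. 168.] 166 [ 0.5018 -0.1634  0.1353] [0.037 0.035 0.008]
scene cap [218. 172.] 175 [ 0.4869 -0.2311  0.1352] [0.038 0.035 0.008]
scene cap [188. 175.] 178 [ 0.4689 -0.2987  0.1355] [0.038 0.034 0.008]
scene cap [360. 212.] 89 [0.7401 0.0144 0.1409] [0.027 0.027 0.018]
scene plate ((0.5769718885421753, -0.6587072610855103), (0.0043591950088739395, 0.012287316843867302), 70.16458129882812)
scene deck [222.94982332 194.94982332] ((0.48550882935523987, -0.23030942678451538), (0.2111688107252121, 0.08380637317895889), 76.4465560913086)
scene green 566 [ 0.612 -0.283  0.106] [ 0.62  -0.265  0.134] [ 0.509 -0.301  0.02 ]
scene purple 354 [ 0.369 -0.242  0.108] [ 0.378 -0.224  0.134] [ 0.341 -0.257  0.022]
side cap [360.  88.] 157 [ 0.4671 -0.2958  0.1351] [0.034 0.039 0.008]
side cap [354. 103.] 174 [ 0.4831 -0.2276  0.1354] [0.035 0.037 0.008]
side cap [348. 120.] 194 [ 0.5003 -0.1599  0.1355] [0.035 0.038 0.009]
side cap [226. 171.] 97 [0.7379 0.0224 0.1421] [0.027 0.019 0.016]
side plate ((0.5247126221656799, 0.22029387950897217), (0.13139691948890686, 0.0975763350725174), 56.65787887573242)
side deck [353.95553145 134.89045553] ((0.4831227958202362, -0.2290874868631363), (0.21567808091640472, 0.08040129393339157), 76.23381805419922)
side green 493 [ 0.599 -0.269  0.097] [ 0.615 -0.26   0.134] [ 0.583 -0.299  0.02 ]
side purple 547 [ 0.359 -0.226  0.096] [ 0.373 -0.216  0.133] [ 0.34  -0.257  0.02 ]
```

```bash
cat >> h.py <<'E'
def rel(p):
    "mm along tool axes from the TCP to world point p"
    o=ctrl.get_obs(); M=R.from_rotvec(o["tool_rot"]).as_matrix()
    return (M.T@(np.array(p)-o["tool_pos"])*1000).round(1)
def ax():
    o=ctrl.get_obs(); M=R.from_rotvec(o["tool_rot"]).as_matrix()
    return [np.degrees(np.arctan2(M[1,i],M[0,i])).round(1) for i in(0,1)]
E
python3 - <<'E'
from h import *
Z={n:np.load(n+"0.npz") for n in("scene","side")}
for n,c in(("side",[(290,248),(389,263),(373,373),(258,350)]),("scene",[(347,161),(419,151),(440,189),(362,204)])):
    K,T=Z[n]["K"],Z[n]["T"]; uv=np.array(c,float)
    r=np.c_[(uv-K[[0,1],[2,2]])/K[[0,1],[0,1]],np.ones(4)]@T[:3,:3].T
    X=T[:3,3]+r*((.006-T[2,3])/r[:,2])[:,None]; print(n,X[:,:2].round(3).tolist(),X.mean(0).round(3))
print(ax(),rel((.468,-.297,.20)))
E
```

```text
side [[0.617, 0.099], [0.424, 0.133], [0.47, 0.347], [0.656, 0.311]] [0.542 0.223 0.006]
scene [[0.44, 0.134], [0.484, 0.348], [0.644, 0.311], [0.611, 0.095]] [0.545 0.222 0.006]
[np.float64(17.9), np.float64(-72.1)] [ 354.3 -198.1   30.6]
```

```bash
python3 -m handwheel '[{"tx":29.5,"ty":-16.5},{"tx":29.5,"ty":-16.5},{"tx":29.5,"ty":-16.5},{"tx":29.5,"ty":-16.5},{"tx":29.5,"ty":-16.5},{"tx":29.5,"ty":-16.5},{"tx":29.5,"ty":-16.5},{"tx":29.5,"ty":-16.5},{"tx":29.5,"ty":-16.5},{"tx":29.5,"ty":-16.5},{"tx":29.5,"ty":-16.5},{"tx":29.5,"ty":-16.5}]' 70
python3 -m handwheel '[{"roll":-0.115},{"roll":-0.115},{"roll":-0.115},{"roll":-0.115},{"roll":-0.115},{"roll":-0.115},{"roll":-0.115},{"roll":-0.115},{"roll":-0.1},{},{}]'
python3 - <<'E'
from h import *
print(ctrl.get_obs()["q"].round(2),ax(),rel((.468,-.297,.10)),rel((.485,-.2295,.1)),rel((.501,-.1615,.1)))
im,d,K,T=grab("wrist"); save("w1.png",im); np.savez("w1.npz",im=im,d=d,K=K,T=T)
print(ctrl.get_obs()["t"],np.array(optics.camera_params("wrist")["tool_from_camera"]).round(3))
W=cloud(d,K,T); m=(W[...,2]>.128)&(W[...,2]<.15)
nl,l,s,c=cv2.connectedComponentsWithStats(m.astype(np.uint8))
for i in range(1,nl):
    if s[i,4]>100:
        P=W[l==i]; print(c[i].round(),s[i,4],((P.min(0)+P.max(0))/2).round(4),np.ptp(P,0).round(3))
E
```

```text
[-1.38  0.05  1.61 -0.    1.48 -0.12] [np.float64(17.9), np.float64(-72.1)] [ 354.2 -198.   130.6] [ 391.1 -257.   130.8] [ 427.2 -316.8  130.9]
0.15 [[ 0.001 -0.957 -0.29   0.074]
 [ 1.     0.001 -0.    -0.001]
 [ 0.001 -0.29   0.957 -0.142]
 [ 0.     0.     0.     1.   ]]$[0]: bad value
$[0]: bad value
```

View pics/w1.png

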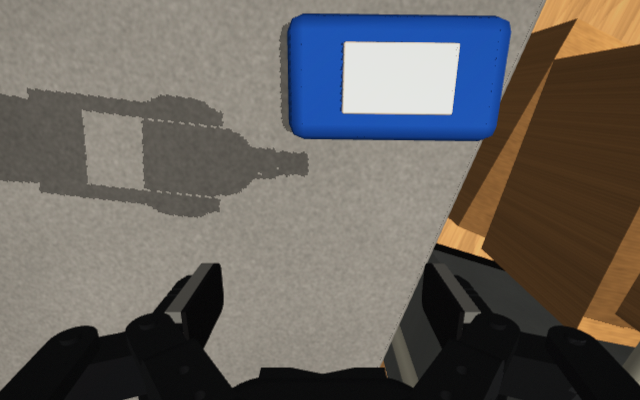

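The wrist view shows only the start area, with fingers at the bottom and the blue box at (400,75). The rows were refused, so each row probably needs all four keys.

```bash
python3 -m handwheel '[{"tx":29.5,"ty":-16.5,"tz":0,"roll":0},{"tx":29.5,"ty":-16.5,"tz":0,"roll":0},{"tx":29.5,"ty":-16.5,"tz":0,"roll":0},{"tx":29.5,"ty":-16.5,"tz":0,"roll":0},{"tx":29.5,"ty":-16.5,"tz":0,"roll":0},{"tx":29.5,"ty":-16.5,"tz":0,"roll":0},{"tx":29.5,"ty":-16.5,"tz":0,"roll":0},{"tx":29.5,"ty":-16.5,"tz":0,"roll":0},{"tx":29.5,"ty":-16.5,"tz":0,"roll":0},{"tx":29.5,"ty":-16.5,"tz":0,"roll":0},{"tx":29.5,"ty":-16.5,"tz":0,"roll":0},{"tx":29.5,"ty":-16.5,"tz":0,"roll":0}]' 70 && 
python3 -m handwheel '[{"tx":0,"ty":0,"tz":0,"roll":-0.115},{"tx":0,"ty":0,"tz":0,"roll":-0.115},{"tx":0,"ty":0,"tz":0,"roll":-0.115},{"tx":0,"ty":0,"tz":0,"roll":-0.115},{"tx":0,"ty":0,"tz":0,"roll":-0.115},{"tx":0,"ty":0,"tz":0,"roll":-0.115},{"tx":0,"ty":0,"tz":0,"roll":-0.115},{"tx":0,"ty":0,"tz":0,"roll":-0.115},{"tx":0,"ty":0,"tz":0,"roll":-0.1},{"tx":0,"ty":0,"tz":0,"roll":0},{"tx":0,"ty":0,"tz":0,"roll":0}]' && 
cat > see.py <<'E'
from h import *
import sys
o=ctrl.get_obs(); print(o["t"],o["q"].round(2),ax(),o["tool_pos"].round(4),o["contact_force"].round(2))
print(rel((.468,-.297,.10)),rel((.485,-.2295,.1)),rel((.501,-.1615,.1)))
im,d,K,T=grab("wrist"); save(sys.argv[1],im)
W=cloud(d,K,T); m=(W[...,2]>.13)&(W[...,2]<.142)
nl,l,s,c=cv2.connectedComponentsWithStats(m.astype(np.uint8))
for i in range(1,nl):
    if s[i,4]>100:
        P=W[l==i]; print(c[i].round(),s[i,4],((P.min(0)+P.max(0))/2).round(4),np.ptp(P,0).round(3))
E
python3 see.py w2.png
```

```text
t: 1.15
tool_pos: [0.4687, -0.2962, 0.231]
tool_rot: [-3.103, -0.488, 0.0]
contact_force: [1.4, 0.1, 0.3]
opening: 0.0701
grip_force: 0.0
t: 2.07
tool_pos: [0.4678, -0.2977, 0.231]
tool_rot: [-2.473, -1.937, 0.0]
contact_force: [-0.0, -0.9, 0.9]
opening: 0.0697
grip_force: 0.0
2.0667 [-0.7  -0.12  1.78  0.    1.48 -0.46] [np.float64(76.2), np.float64(-13.8)] [ 0.4678 -0.2977  0.231 ] [-0.03 -0.87  0.91]
[7.00e-01 1.00e-01 1.31e+02] [ 70.3   0.5 131. ] [140.1  -0.3 131. ]
[322.   8.] 804 [ 0.4989 -0.1704  0.1337] [0.032 0.015 0.007]
[322. 105.] 2276 [ 0.4845 -0.2279  0.1336] [0.036 0.037 0.007]
[322. 204.] 1828 [ 0.4678 -0.2953  0.1335] [0.036 0.036 0.007]
```

```bash
python3 -m handwheel '[{"tx":1.3,"ty":0,"tz":26,"roll":0},{"tx":0,"ty":0,"tz":26,"roll":0},{"tx":0,"ty":0,"tz":26,"roll":0},{"tx":0,"ty":0,"tz":26,"roll":0},{"tx":0,"ty":0,"tz":26,"roll":0},{"tx":0,"ty":0,"tz":0,"roll":0},{"tx":0,"ty":0,"tz":0,"roll":0},{"tx":0,"ty":0,"tz":0,"roll":0}]'
for i in 1 2 3; do python3 -m handwheel '[{"tx":0,"ty":0,"tz":0,"roll":0}]' | grep -E "contact"; done
python3 -m handwheel '[{"tx":0,"ty":0,"tz":0,"roll":0},{"tx":0,"ty":0,"tz":0,"roll":0},{"tx":0,"ty":0,"tz":0,"roll":0},{"tx":0,"ty":0,"tz":0,"roll":0},{"tx":0,"ty":0,"tz":0,"roll":0},{"tx":0,"ty":0,"tz":0,"roll":0},{"tx":0,"ty":0,"tz":0,"roll":0}]' 25 40
python3 -m handwheel '[{"tx":0,"ty":0,"tz":-4,"roll":0},{"tx":0,"ty":0,"tz":-4,"roll":0},{"tx":0,"ty":0,"tz":0,"roll":0},{"tx":0,"ty":0,"tz":0,"roll":0},{"tx":0,"ty":0,"tz":0,"roll":0},{"tx":0,"ty":0,"tz":0,"roll":0},{"tx":0,"ty":0,"tz":0,"roll":0}]'
for i in 1 2 3 4; do python3 -m handwheel '[{"tx":0,"ty":0,"tz":0,"roll":0}]' | grep -E "contact"; done
python3 -c "
from h import *
o=ctrl.get_obs();print(o['effort'],o['wrist_torque'],o['t'])"
```

```text
t: 2.78
tool_pos: [0.469, -0.2971, 0.1029]
tool_rot: [2.47, 1.939, 0.001]
contact_force: [0.9, -0.6, 0.2]
opening: 0.0701
grip_force: 0.0
contact_force: [0.1, -0.4, -0.2]
contact_force: [0.3, -0.3, 0.0]
contact_force: [-0.2, -0.5, -0.7]
t: 3.62
tool_pos: [0.4684, -0.2968, 0.1018]
tool_rot: [2.47, 1.94, 0.0]
contact_force: [-0.2, 0.4, 2.9]
opening: 0.0349
grip_force: 40.1
t: 4.2
tool_pos: [0.4681, -0.2964, 0.109]
tool_rot: [-2.47, -1.94, 0.0]
contact_force: [0.2, -0.7, -0.3]
opening: 0.0352
grip_force: 39.9
contact_force: [0.2, -1.6, 0.0]
contact_force: [0.9, 0.8, 0.2]
contact_force: [0.7, 0.1, -0.8]
contact_force: [0.7, -0.2, -0.3]
[-1.19847104e-03 -3.41011870e+01 -3.44265282e+01 -4.98111076e-04
  1.01978349e-03  3.67174451e-06] [-0.07783037 -0.04477518 -0.02053589] 4.5333
```

First tube is light. Put it back and try the next one.

```bash
python3 -m handwheel '[{"tx":0,"ty":0,"tz":4,"roll":0},{"tx":0,"ty":0,"tz":4,"roll":0},{"tx":0,"ty":0,"tz":0,"roll":0},{"tx":0,"ty":0,"tz":0,"roll":0},{"tx":0,"ty":0,"tz":0,"roll":0}]'
python3 -m handwheel '[{"tx":0,"ty":0,"tz":0,"roll":0},{"tx":0,"ty":0,"tz":0,"roll":0},{"tx":0,"ty":0,"tz":0,"roll":0},{"tx":0,"ty":0,"tz":0,"roll":0},{"tx":0,"ty":0,"tz":-25,"roll":0},{"tx":0,"ty":0,"tz":-25,"roll":0},{"tx":0,"ty":0,"tz":-20,"roll":0},{"tx":35,"ty":0,"tz":0,"roll":0},{"tx":34.5,"ty":0,"tz":0,"roll":0},{"tx":0,"ty":0,"tz":0,"roll":0},{"tx":0,"ty":0,"tz":0,"roll":0},{"tx":0,"ty":0,"tz":0,"roll":0}]' 70
python3 see.py w3.png
```

```text
t: 4.95
tool_pos: [0.4686, -0.2969, 0.1018]
tool_rot: [2.47, 1.94, 0.0]
contact_force: [-0.2, 0.5, 3.1]
opening: 0.0349
grip_force: 40.3
t: 5.95
tool_pos: [0.4845, -0.2291, 0.171]
tool_rot: [-2.47, -1.941, 0.001]
contact_force: [-0.1, -0.1, 0.7]
opening: 0.0702
grip_force: 0.0
5.95 [-0.58 -0.12  1.88 -0.    1.38 -0.34] [np.float64(76.3), np.float64(-13.7)] [ 0.4845 -0.2291  0.171 ] [-0.07 -0.14  0.69]
[-69.9   0.   71. ] [-0.2  0.6 71. ] [69.6  0.1 71. ]
[323. 107.] 4050 [ 0.5011 -0.1601  0.1339] [0.036 0.036 0.008]
[322. 235.] 3033 [ 0.4847 -0.2276  0.1335] [0.035 0.036 0.007]
[323. 339.] 2388 [ 0.4684 -0.2957  0.1335] [0.037 0.037 0.007]
```

View pics/w3.png

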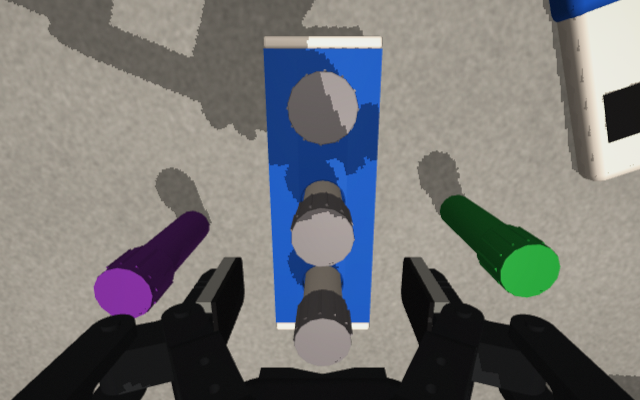

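The caps at (322,107), (322,235) and (322,340) are all level and home, with green and purple clear on either side. Now weigh the middle tube.

```bash
python3 -m handwheel '[{"tx":0.7,"ty":0,"tz":23,"roll":0},{"tx":0,"ty":0,"tz":23,"roll":0},{"tx":0,"ty":0,"tz":23,"roll":0},{"tx":0,"ty":0,"tz":0,"roll":0},{"tx":0,"ty":0,"tz":0,"roll":0},{"tx":0,"ty":0,"tz":0,"roll":0}]'
python3 -m handwheel '[{"tx":0,"ty":0,"tz":0,"roll":0},{"tx":0,"ty":0,"tz":0,"roll":0},{"tx":0,"ty":0,"tz":0,"roll":0},{"tx":0,"ty":0,"tz":0,"roll":0},{"tx":0,"ty":0,"tz":0,"roll":0},{"tx":0,"ty":0,"tz":0,"roll":0},{"tx":0,"ty":0,"tz":0,"roll":0}]' 25 40
python3 -m handwheel '[{"tx":0,"ty":0,"tz":-4,"roll":0},{"tx":0,"ty":0,"tz":-4,"roll":0},{"tx":0,"ty":0,"tz":0,"roll":0},{"tx":0,"ty":0,"tz":0,"roll":0},{"tx":0,"ty":0,"tz":0,"roll":0},{"tx":0,"ty":0,"tz":0,"roll":0},{"tx":0,"ty":0,"tz":0,"roll":0}]'
for i in 1 2 3 4; do python3 -m handwheel '[{"tx":0,"ty":0,"tz":0,"roll":0}]' | grep -E "contact"; done
```

```text
t: 6.5
tool_pos: [0.4853, -0.2293, 0.1034]
tool_rot: [2.47, 1.939, 0.001]
contact_force: [-0.1, -0.2, 0.3]
opening: 0.0698
grip_force: 0.0
t: 7.08
tool_pos: [0.4855, -0.2289, 0.104]
tool_rot: [2.469, 1.94, 0.0]
contact_force: [-0.8, 0.4, 5.5]
opening: 0.035
grip_force: 39.7
t: 7.67
tool_pos: [0.4846, -0.2282, 0.1099]
tool_rot: [-2.47, -1.94, 0.0]
contact_force: [-0.3, -0.0, -1.1]
opening: 0.0351
grip_force: 39.9
contact_force: [0.1, -0.1, -0.4]
contact_force: [-0.7, -0.9, -0.4]
contact_force: [-0.5, -0.5, -0.1]
contact_force: [-0.2, 0.1, -0.1]
```

Also light. Put it back and go to the third.

```bash
python3 -m handwheel '[{"tx":0,"ty":0,"tz":4,"roll":0},{"tx":0,"ty":0,"tz":3,"roll":0},{"tx":0,"ty":0,"tz":0,"roll":0},{"tx":0,"ty":0,"tz":0,"roll":0},{"tx":0,"ty":0,"tz":0,"roll":0}]'
python3 -m handwheel '[{"tx":0,"ty":0,"tz":0,"roll":0},{"tx":0,"ty":0,"tz":0,"roll":0},{"tx":0,"ty":0,"tz":0,"roll":0},{"tx":0,"ty":0,"tz":0,"roll":0},{"tx":0,"ty":0,"tz":-25,"roll":0},{"tx":0,"ty":0,"tz":-25,"roll":0},{"tx":0,"ty":0,"tz":-20,"roll":0},{"tx":35,"ty":0,"tz":0,"roll":0},{"tx":34.7,"ty":0,"tz":0,"roll":0},{"tx":0,"ty":0,"tz":0,"roll":0},{"tx":0,"ty":0,"tz":0,"roll":0},{"tx":0,"ty":0,"tz":0,"roll":0}]' 70
python3 see.py w4.png
```

```text
t: 8.42
tool_pos: [0.4852, -0.2286, 0.1041]
tool_rot: [2.47, 1.94, 0.0]
contact_force: [-1.2, 0.3, 5.7]
opening: 0.0354
grip_force: 40.5
t: 9.42
tool_pos: [0.5011, -0.1607, 0.1729]
tool_rot: [-2.47, -1.941, 0.001]
contact_force: [-0.1, -1.0, -0.9]
opening: 0.0697
grip_force: 0.0
9.4167 [-0.45 -0.14  1.9  -0.    1.38 -0.21] [np.float64(76.3), np.float64(-13.7)] [ 0.5011 -0.1607  0.1729] [-0.08 -0.99 -0.92]
[-140.3    0.    72.9] [-70.6   0.6  72.9] [-0.8  0.1 72.9]
[323. 235.] 2962 [ 0.5015 -0.1595  0.1336] [0.036 0.036 0.007]
[323. 338.] 2331 [ 0.4851 -0.2276  0.1335] [0.036 0.037 0.007]
```

```bash
python3 -m handwheel '[{"tx":0,"ty":0,"tz":23.5,"roll":0},{"tx":0,"ty":0,"tz":23.5,"roll":0},{"tx":0,"ty":0,"tz":23,"roll":0},{"tx":0,"ty":0,"tz":0,"roll":0},{"tx":0,"ty":0,"tz":0,"roll":0},{"tx":0,"ty":0,"tz":0,"roll":0}]'
python3 -m handwheel '[{"tx":0,"ty":0,"tz":0,"roll":0},{"tx":0,"ty":0,"tz":0,"roll":0},{"tx":0,"ty":0,"tz":0,"roll":0},{"tx":0,"ty":0,"tz":0,"roll":0},{"tx":0,"ty":0,"tz":0,"roll":0},{"tx":0,"ty":0,"tz":0,"roll":0},{"tx":0,"ty":0,"tz":0,"roll":0}]' 25 40
python3 -m handwheel '[{"tx":0,"ty":0,"tz":-4,"roll":0},{"tx":0,"ty":0,"tz":-4,"roll":0},{"tx":0,"ty":0,"tz":0,"roll":0},{"tx":0,"ty":0,"tz":0,"roll":0},{"tx":0,"ty":0,"tz":0,"roll":0},{"tx":0,"ty":0,"tz":0,"roll":0},{"tx":0,"ty":0,"tz":0,"roll":0}]'
for i in 1 2 3 4; do python3 -m handwheel '[{"tx":0,"ty":0,"tz":0,"roll":0}]' | grep -E "contact"; done
```

```text
t: 9.97
tool_pos: [0.5019, -0.1616, 0.1044]
tool_rot: [2.47, 1.939, 0.001]
contact_force: [-0.7, 0.5, 0.5]
opening: 0.0704
grip_force: 0.0
t: 10.55
tool_pos: [0.5022, -0.161, 0.1051]
tool_rot: [2.469, 1.94, 0.001]
contact_force: [-1.0, 0.4, 5.8]
opening: 0.0351
grip_force: 39.7
t: 11.13
tool_pos: [0.5011, -0.1605, 0.1109]
tool_rot: [-2.47, -1.94, 0.0]
contact_force: [-0.6, 0.1, -2.3]
opening: 0.0348
grip_force: 40.2
contact_force: [-0.1, -0.1, -1.4]
contact_force: [-0.8, -0.5, -1.8]
contact_force: [0.3, -0.3, -2.2]
contact_force: [0.2, 0.1, -2.8]
```

The third tube reads about −2.1 N, so it is the heavy one. Draw it out and carry it to the plate.

```bash
python3 -m handwheel '[{"tx":0,"ty":0,"tz":-10,"roll":0},{"tx":0,"ty":0,"tz":-15,"roll":0},{"tx":0,"ty":0,"tz":-20,"roll":0},{"tx":0,"ty":0,"tz":-20,"roll":0},{"tx":0,"ty":0,"tz":-20,"roll":0},{"tx":0,"ty":0,"tz":-15,"roll":0},{"tx":0,"ty":0,"tz":-10,"roll":0},{"tx":0,"ty":0,"tz":-5,"roll":0},{"tx":0,"ty":0,"tz":0,"roll":0},{"tx":0,"ty":0,"tz":0,"roll":0}]' 25 60
python3 - <<'E'
from h import *
print(rel((.534,.184,.103)),ctrl.get_obs()["contact_force"])
im,d,K,T=grab("side"); save("s2.png",cv2.resize(im[40:240,240:480],None,fx=2.5,fy=2.5))
E
```

```text
t: 12.3
tool_pos: [0.5011, -0.1605, 0.2258]
tool_rot: [-2.47, -1.94, 0.001]
contact_force: [-0.5, 0.6, -2.4]
opening: 0.0342
grip_force: 61.2
[342.4 -49.4 122.9] [-0.49891422  0.61120253 -2.36645518]
```

View pics/s2.png

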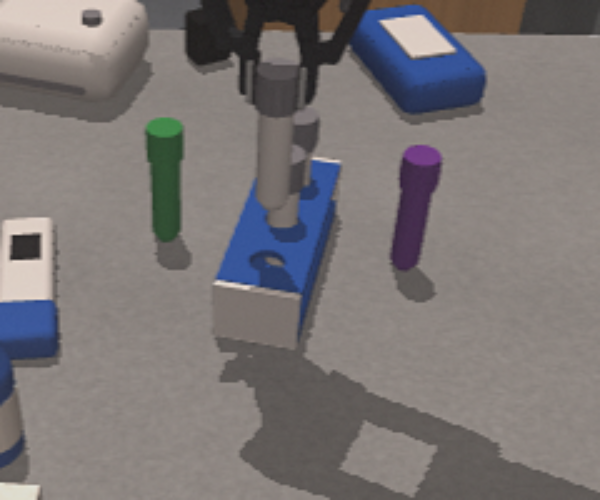

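The crop shows the tube held upright at (275,130), clear above the empty hole at (268,258), with the other two still standing. Move over the plate.

```bash
python3 -m handwheel '[{"tx":20,"ty":-3,"tz":0,"roll":0},{"tx":32,"ty":-5,"tz":0,"roll":0},{"tx":32,"ty":-5,"tz":0,"roll":0},{"tx":32,"ty":-5,"tz":0,"roll":0},{"tx":32,"ty":-5,"tz":0,"roll":0},{"tx":32,"ty":-5,"tz":0,"roll":0},{"tx":32,"ty":-5,"tz":0,"roll":0},{"tx":32,"ty":-5,"tz":0,"roll":0},{"tx":32,"ty":-4,"tz":0,"roll":0},{"tx":32,"ty":-4,"tz":0,"roll":0},{"tx":20,"ty":-3,"tz":0,"roll":0},{"tx":14,"ty":0,"tz":0,"roll":0}]'
python3 -m handwheel '[{"tx":0,"ty":0,"tz":20,"roll":0},{"tx":0,"ty":0,"tz":25,"roll":0},{"tx":0,"ty":0,"tz":25,"roll":0},{"tx":0,"ty":0,"tz":20,"roll":0},{"tx":0,"ty":0,"tz":15,"roll":0},{"tx":0,"ty":0,"tz":10,"roll":0},{"tx":0,"ty":0,"tz":0,"roll":0},{"tx":0,"ty":0,"tz":0,"roll":0},{"tx":0,"ty":0,"tz":0,"roll":0}]' 25 30
python3 -m handwheel '[{"tx":0,"ty":0,"tz":2,"roll":0},{"tx":0,"ty":0,"tz":2,"roll":0},{"tx":0,"ty":0,"tz":0,"roll":0},{"tx":0,"ty":0,"tz":0,"roll":0}]' 25 30
```

```text
t: 13.35
tool_pos: [0.5336, 0.1854, 0.2245]
tool_rot: [-2.467, -1.943, 0.004]
contact_force: [0.6, 0.0, -2.6]
opening: 0.0344
grip_force: 61.2
t: 14.1
tool_pos: [0.5356, 0.1832, 0.1125]
tool_rot: [2.47, 1.94, 0.003]
contact_force: [-0.0, 0.5, -2.4]
opening: 0.0345
grip_force: 61.3
t: 14.43
tool_pos: [0.5348, 0.1833, 0.1076]
tool_rot: [2.47, 1.941, 0.001]
contact_force: [0.2, -0.5, -1.6]
opening: 0.0345
grip_force: 61.3
```

```bash
python3 -m handwheel '[{"tx":0,"ty":0,"tz":2,"roll":0},{"tx":0,"ty":0,"tz":0,"roll":0},{"tx":0,"ty":0,"tz":0,"roll":0}]' 30 25
python3 -m handwheel '[{"tx":0,"ty":0,"tz":2,"roll":0},{"tx":0,"ty":0,"tz":0,"roll":0},{"tx":0,"ty":0,"tz":0,"roll":0}]' 25 25
```

```text
t: 14.68
tool_pos: [0.5347, 0.1833, 0.1053]
tool_rot: [-2.47, -1.941, 0.0]
contact_force: [-0.5, 0.3, -2.1]
opening: 0.0345
grip_force: 61.4
t: 14.93
tool_pos: [0.5351, 0.1836, 0.1052]
tool_rot: [-2.47, -1.941, -0.001]
contact_force: [-3.1, -0.2, 5.7]
opening: 0.0341
grip_force: 62.4
```

```bash
python3 -m handwheel '[{"tx":0,"ty":0,"tz":-1,"roll":0},{"tx":0,"ty":0,"tz":0,"roll":0}]' 36.5 22
python3 -m handwheel '[{"tx":0,"ty":0,"tz":0,"roll":0},{"tx":0,"ty":0,"tz":0,"roll":0},{"tx":0,"ty":0,"tz":0,"roll":0},{"tx":0,"ty":0,"tz":0,"roll":0}]' 25 22
```

```text
t: 15.1
tool_pos: [0.5352, 0.1834, 0.105]
tool_rot: [2.47, 1.94, 0.002]
contact_force: [-1.4, -0.0, 0.6]
opening: 0.0362
grip_force: 0.1
t: 15.43
tool_pos: [0.5351, 0.1835, 0.105]
tool_rot: [2.47, 1.941, 0.001]
contact_force: [-2.0, -0.3, 6.4]
opening: 0.0355
grip_force: 22.0
```

```bash
python3 -m handwheel '[{"tx":5,"ty":0,"tz":0.2,"roll":0},{"tx":5,"ty":0,"tz":0.4,"roll":0},{"tx":5,"ty":0,"tz":0.6,"roll":0},{"tx":5,"ty":0,"tz":0.8,"roll":0},{"tx":5,"ty":0,"tz":1,"roll":0},{"tx":5,"ty":0,"tz":1.2,"roll":0},{"tx":0,"ty":0,"tz":0,"roll":0},{"tx":0,"ty":0,"tz":0,"roll":0}]'
python3 - <<'E'
from h import *
im,d,K,T=grab("side"); save("s3.png",cv2.resize(im[180:400,200:440],None,fx=2.5,fy=2.5))
E
```

```text
t: 16.1
tool_pos: [0.5423, 0.2131, 0.1013]
tool_rot: [-2.47, -1.941, -0.002]
contact_force: [-1.2, 0.5, 8.1]
opening: 0.0355
grip_force: 23.5
```

View pics/s3.png

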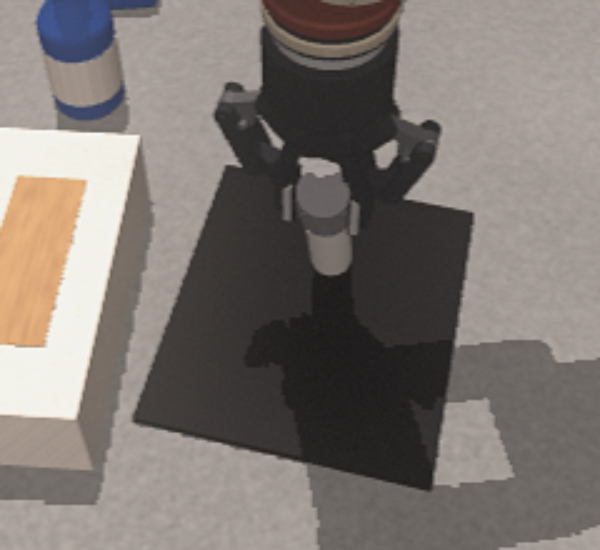

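The tube (cap at about (325,195), foot at (332,270)) is tipping toward the side camera and its foot is on the plate. Continue the arc.

```bash
python3 -m handwheel '[{"tx":6,"ty":0,"tz":1.6,"roll":0},{"tx":6,"ty":0,"tz":2.1,"roll":0},{"tx":6,"ty":0,"tz":2.5,"roll":0},{"tx":6,"ty":0,"tz":2.9,"roll":0},{"tx":6,"ty":0,"tz":3.3,"roll":0},{"tx":6,"ty":0,"tz":3.8,"roll":0},{"tx":6,"ty":0,"tz":4.3,"roll":0},{"tx":5,"ty":0,"tz":4.1,"roll":0},{"tx":5,"ty":0,"tz":4.5,"roll":0},{"tx":4,"ty":0,"tz":4,"roll":0},{"tx":0,"ty":0,"tz":0,"roll":0},{"tx":0,"ty":0,"tz":0,"roll":0}]'
cat > tilt.py <<'E'
from h import *
import sys
o=ctrl.get_obs(); print(o["t"],o["tool_pos"].round(4))
im,d,K,T=grab("scene"); W=cloud(d,K,T); g=o["tool_pos"]
lo=float(sys.argv[2])
hsv=cv2.cvtColor(im,cv2.COLOR_RGB2HSV)
m=(np.linalg.norm(W[...,:2]-g[:2],axis=-1)<.13)&(W[...,2]>lo)&(W[...,2]<g[2]+.03)&(hsv[...,1]<60)&(hsv[...,2]>110)
nl,l,s,c=cv2.connectedComponentsWithStats(m.astype(np.uint8)); i=1+s[1:,4].argmax()
P=W[l==i]; v=np.linalg.svd(P-P.mean(0),full_matrices=False)[2][0]; v*=np.sign(v[2])
print(len(P),c[i],v.round(3),"tilt",np.degrees(np.arccos(v[2])).round(1),P.min(0).round(3),P.max(0).round(3))
u=int(c[i][0]);w=int(c[i][1]); im=im.copy(); im[l==i,0]=255
save(sys.argv[1],cv2.resize(im[max(0,w-70):w+70,u-80:u+80],None,fx=4,fy=4))
E
python3 tilt.py s4.png 0.012
```

```text
t: 17.15
tool_pos: [0.556, 0.2689, 0.0683]
tool_rot: [-2.469, -1.94, -0.007]
contact_force: [0.1, 4.7, 5.8]
opening: 0.0358
grip_force: 24.7
17.15 [0.556  0.2689 0.0683]
384 [393.55208333 162.85677083] [0.181 0.69  0.701] tilt 45.5 [0.528 0.179 0.016] [0.569 0.255 0.098]
```

View pics/s4.png

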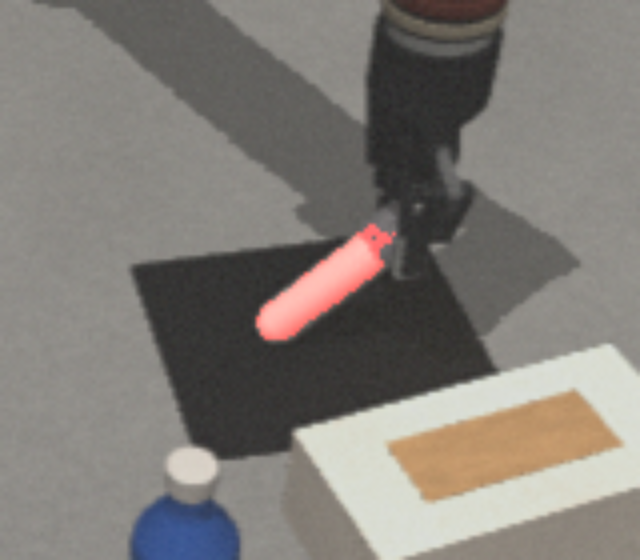

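The tube (masked red, foot at (275,325), cap at the fingers (385,235)) leans 45.5° on the plate. Grip harder, then lift.

```bash
python3 -m handwheel '[{"tx":0,"ty":0,"tz":0,"roll":0},{"tx":0,"ty":0,"tz":0,"roll":0},{"tx":0,"ty":0,"tz":0,"roll":0},{"tx":0,"ty":0,"tz":0,"roll":0},{"tx":0,"ty":0,"tz":0,"roll":0},{"tx":0,"ty":0,"tz":0,"roll":0}]' 20 110
python3 -m handwheel '[{"tx":0,"ty":0,"tz":-4,"roll":0},{"tx":0,"ty":0,"tz":-10,"roll":0},{"tx":0,"ty":0,"tz":-15,"roll":0},{"tx":0,"ty":0,"tz":-20,"roll":0},{"tx":0,"ty":0,"tz":-20,"roll":0},{"tx":0,"ty":0,"tz":-20,"roll":0},{"tx":0,"ty":0,"tz":-15,"roll":0},{"tx":0,"ty":0,"tz":-10,"roll":0},{"tx":0,"ty":0,"tz":-5,"roll":0},{"tx":0,"ty":0,"tz":0,"roll":0},{"tx":0,"ty":0,"tz":0,"roll":0},{"tx":0,"ty":0,"tz":0,"roll":0}]'
python3 tilt.py s5.png 0.05
python3 -m handwheel '[{"tx":0,"ty":0,"tz":0,"roll":0},{"tx":0,"ty":0,"tz":0,"roll":0},{"tx":0,"ty":0,"tz":0,"roll":0},{"tx":0,"ty":0,"tz":0,"roll":0},{"tx":0,"ty":0,"tz":0,"roll":0},{"tx":0,"ty":0,"tz":0,"roll":0},{"tx":0,"ty":0,"tz":0,"roll":0},{"tx":0,"ty":0,"tz":0,"roll":0},{"tx":0,"ty":0,"tz":0,"roll":0},{"tx":0,"ty":0,"tz":0,"roll":0},{"tx":0,"ty":0,"tz":0,"roll":0},{"tx":0,"ty":0,"tz":0,"roll":0}]' >/dev/null
python3 tilt.py s6.png 0.05
python3 - <<'E'
from h import *
im,d,K,T=grab("scene"); save("f.png",im)
im,d,K,T=grab("side"); W=cloud(d,K,T); m=(W[...,2]>.13)&(W[...,2]<.142)&(W[...,1]<-.2)&(abs(W[...,0]-.475)<.04)
nl,l,s,c=cv2.connectedComponentsWithStats(m.astype(np.uint8))
for i in range(1,nl):
    if s[i,4]>20: P=W[l==i]; print(((P.min(0)+P.max(0))/2).round(4),P[:,2].max().round(4))
E
```

```text
t: 17.7
tool_pos: [0.5561, 0.2681, 0.0684]
tool_rot: [-2.47, -1.94, -0.006]
contact_force: [-0.3, 3.4, 6.9]
opening: 0.0337
grip_force: 108.6
t: 18.7
tool_pos: [0.5542, 0.2665, 0.1842]
tool_rot: [-2.47, -1.94, 0.004]
contact_force: [0.5, 0.2, -2.8]
opening: 0.034
grip_force: 109.5
18.7 [0.5542 0.2665 0.1842]
469 [397.92750533 127.08102345] [0.171 0.685 0.708] tilt 44.9 [0.523 0.175 0.128] [0.566 0.251 0.213]
19.75 [0.5551 0.2668 0.186 ]
467 [398.35546039 126.63383298] [0.163 0.681 0.714] tilt 44.4 [0.528 0.177 0.126] [0.568 0.251 0.216]
```

View pics/f.png

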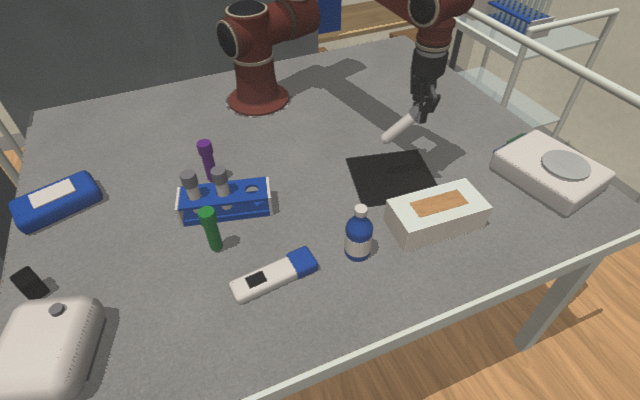

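The tube is held leaning at about 44.5° over the plate (400,127), with its foot about 0.12 m up. The two empties stand home at (189,178) and (219,176), and the bystanders have not moved. Hand in.

```bash
python3 -c "
from station import ctrl
print(ctrl.finish_job())"
```

```text
the job is handed in; nothing more can be done
None
```

Job handed in at about 20 s with the gripper holding the heavy tube, the one from the hole at rack y = +70 mm (about 2.1 N, the other two under 0.5 N), still at about 44.5° with its foot about 0.12 m above the plate; both empties stand home in the rack, the bystanders look unmoved, and no verdict was returned.

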